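File the glaze test tiles and show the amber one to the camera

ROBOT

A 6-joint arm with a two-finger parallel gripper is mounted at the origin on the work surface. World frame = base frame: x ahead of the robot, y to its left, z up, the work surface at z = 0. Lengths are in m, angles in rad, forces in N, time in s.
With the tool pointing down it reaches from about 0.35 to 0.975 m from the base axis. Payload 4.9 kg.
Tool frame: the origin (TCP) lies on the front face of the gripper's body, between the roots of the fingers; the fingertips stand tip_reach ahead of it and the grasp point (between the pads) lies 54 mm ahead of it (tip_reach is the distance from the TCP to the fingertips, in m); z points along the fingers, y is the line along which they close (so a half turn about z gives the same grasp; the last joint's range is limited). The gripper opens to 85 mm and grips with 20 to 120 N. Pads are 22 mm wide; open, the fingers measure 114 mm over their backs; the gripper's body (76 mm by 85 mm) begins 54 mm behind the grasp point. The pads swing forward as they close: fully open they stand 13 mm farther back than shut.
Start: joints at [-1.314, 0.053, 1.613, -0, 1.476, -0.119], TCP at [0.229, -0.581, 0.304] pointing down, gripper open.
Joint ranges: [-3.01, 3.01], [-1.01, 2.22], [0.06, 2.58], [-1.02, 4.17], [0.09, 2.62], [-3.14, 3.14]. Speed limits (rad/s): [2.57, 2.57, 3.14, 3.14, 3.14, 3.14].

INTERFACE

Orientations are given as a unit quaternion [x, y, z, w].
In Python, from plant import sense, camera, camera_model, close_job, tip_reach gives the robot as it stands.
- The arm moves only by the tool drive_tool, never from a script. Its argument "targets" is a list that holds one entry, the list of rows, each a list of 5 numbers: the finger opening in mm, from 0 to 85.4, then the shift along the world's x, y, z in units of 30 mm (1.0 is 30 mm), then the turn about the world's z in units of 6 degrees (1.0 is 6 degrees). A call has 1 to 8 rows; each row is the pose to reach, as a shift and turn from the pose commanded when the call began; what a row does not reach only later rows make up. A row lasts 1/12 s, in which the tool goes at most 41.7 mm and 7.16 degrees, less where a joint would pass 70% of its speed; a pose out of reach is approached as far as the arm can. A call with a gripper value outside its range is refused whole. The fingers move at their own pace and stop on an object; the grip force is fixed at half the most. Time passes only in rows, so rows that repeat a pose let the fingers close. It gives the time, the measured TCP pose, the force, the opening and the grip force at its end, in the units of the state.
- sense(): the state, without advancing time (a new reading comes with each control period).
- camera(name): name is "side" or "top" or "wrist"; returns the picture (384x512x3 uint8, blue, green, red); there is no depth.
- camera_model(name): a dict with "vfov" (degrees; the focal length in pixels is half the picture's height over the tangent of half this angle, whatever the lens; pixels are square), "cx", "cy" (the principal point, pixels), "R" (3x3) and "t" (3): a world point X has camera coordinates R X + t; the wrist camera has in their place "mount" (4x4, takes a point from camera to tool coordinates, whose origin is the TCP and whose axes are the flange's). Camera axes: x right, y down, z forward; pixel columns grow to the right and rows downward; lengths in m; the calibration is good to about 2 mm. A picture is of the moment at which its call begins: read the wrist's pose just before it. camera_model takes no time and is no camera call.
- close_job(): hands the job in; it is judged then, once.
The state is a dict: "t": time; "joint_pos": joint angles; "qd": joint speeds; "tau": joint torques, N m; "ee_pos": TCP position; "eef_rot": TCP orientation; "wrist_force": force on the tool from outside, world axes, zero at the start; "wrist_torque": the same for the moment, N m; "opening": finger opening in m; "gripper_force": force on a finger pad.
Only numpy, scipy, OpenCV 4.12 (cv2) and the standard library are available. Lean on these libraries where they do the work, as an engineer would, in place of code of your own. Each camera call takes 0.05 s, during which the arm holds its last target. There are 200 camera calls.

TASK

Stand the green glaze test tile upright in the green tray and the blue one upright in the blue tray, setting them down rather than dropping them. Then pick up the amber tile and hold it up still and upright in front of the camera for its picture: glazed face square towards the lens, the middle of that face level with and centred on the lens and 15 cm from it; finish while still holding it there. Do not touch the camera or its stand, and leave the bowl, the stone and the jar where they are.

Things in the scene. Friction and masses are not known exactly. Their poses are not given: they have to be found in the camera images.
- green_tile: Clay test tile, green glaze on front face, top edge and the back's top 10 mm, 0.1 kg, loose, standing on the board. Plate 50 mm wide (y), 9 thick (x), top 70 mm above the underside; foot 50 wide, 9 high, from x=-12.5 (toe) to +32.5 mm (heel). Origin: on the underside, below the plate's middle. z up, glazed face looks to -x. Grip from above by the side edges or the thickness.
- blue_tile: Clay test tile, blue glaze on front face, top edge and the back's top 10 mm, 0.1 kg, loose, standing on the board. Plate 50 mm wide (y), 9 thick (x), top 70 mm above the underside; foot 50 wide, 9 high, from x=-12.5 (toe) to +32.5 mm (heel). Origin: on the underside, below the plate's middle. z up, glazed face looks to -x. Grip from above by the side edges or the thickness.
- amber_tile: Clay test tile, amber glaze on front face, top edge and the back's top 10 mm, 0.1 kg, loose, standing on the board. Plate 50 mm wide (y), 9 thick (x), top 70 mm above the underside; foot 50 wide, 9 high, from x=-12.5 (toe) to +32.5 mm (heel). Origin: on the underside, below the plate's middle. z up, glazed face looks to -x. Grip from above by the side edges or the thickness.
- amber_tile_face (a point): The middle of the amber tile's glazed face: 45 mm above the tile's underside, 5 mm in front of (-x from) the tile's origin. Axes as the tile's.
- green_tray: Open green plastic tray, 120 x 120 mm outside, 24 mm high, walls and floor 4 mm thick (inside 112 x 112 mm); it does not move. Origin: centre of the underside, z up.
- blue_tray: Open blue plastic tray, 120 x 120 mm outside, 24 mm high, walls and floor 4 mm thick (inside 112 x 112 mm); it does not move. Origin: centre of the underside, z up.
- lens (a point): Centre of the camera lens's front glass, 165 to 235 mm above the table; stays put. The lens looks level along this point's -x (15 cm ahead is (-0.15, 0, 0) m in its frame); y across, z up. Lens 54 mm across, 32 long; behind it the black camera body 36 mm deep (x), 105 wide (y), 66 high, its top 33 mm above the lens centre.
- stand: Small dark table tripod with three splayed legs (feet 62 mm from its axis) that carries the camera on its column; fixed. Origin: on the table below the camera's middle, 50 mm behind the lens glass; axes turned as the lens point's.
- board: Plywood ware board 150 (x) x 330 (y) x 12 mm lying on the table, fixed; the three tiles stand on it in a row along its y, in any order, about 115 mm apart. Origin: centre of the underside.
- bowl: Dark brown ceramic bowl, 130 mm across, 55 mm high, loose: leave it alone. Origin: centre of the underside.
- stone: Flattish yellowish stone, 68 mm across, 31 mm high, loose: leave it alone. Origin: centre of the underside.
- jar: Cream jar with white lid, 54 mm across, 70 mm high, loose: leave it alone. Origin: centre of the underside.

How it is judged:
By the outcome, as a careful person would: the job done as asked, in the order asked, and still so for the second after the job is handed in, while the arm keeps its last pose, push and grip.
It also fails if it takes over 67 s, if anything falls off the work surface, if the arm or the gripper's body presses on something with over 40 N, if the wrist force passes 120 N, or if a joint passes its speed limit or range.

## Working session

There is one attempt and no reset: what is moved stays moved. The work goes in short steps, Python scripts to look and compute and a tool call to move; the robot and the scene stay as the last step left them, time stands still between calls to the robot, and variables do not carry over. Pictures are saved under pics/ and viewed, at most 10 in all, crops included, and the job is handed in when it is done.

Besides the shell and the picture viewer there is one more tool, called after ">>>" by a JSON object that holds its "method" and its "body", one argument or row to a line. drive_tool: Moves the arm, as the interface text tells. Its arguments: {"type":"object","properties":{"targets":{"type":"array"}},"required":["targets"]}

```bash
mkdir -p pics; python3 - <<'E'
from plant import *
import cv2,numpy as np
s=sense();print(s['ee_pos'],s['eef_rot'],s['opening'],tip_reach,s['t'])
for n in("side","top","wrist"):
    im=camera(n);cv2.imwrite(f'pics/{n}0.png',im);m=camera_model(n);print(n,{k:np.round(v,4).tolist() for k,v in m.items()})
a=[cv2.imread(f'pics/{n}0.png') for n in("side","top")]
cv2.imwrite('pics/both.png',np.vstack([a[0],a[1]])[:, :] if 0 else cv2.resize(np.hstack(a),(800,300)))
E
```

```text
[ 0.22925052 -0.58093188  0.30265975] [ 9.82399398e-01  1.86789585e-01 -8.26530576e-05 -1.03276110e-03] 0.08520952256357425 0.0726 0.0
side {'vfov': 55.0233, 'cx': 256.5054, 'cy': 197.6797, 'R': [[-0.997, -0.0742, -0.0222], [-0.0203, 0.5271, -0.8495], [0.0748, -0.8465, -0.5271]], 't': [0.5623, 0.169, 1.1673]}
top {'vfov': 50.6304, 'cx': 252.9486, 'cy': 185.6379, 'R': [[-0.1133, -0.9936, -0.0013], [-0.9716, 0.111, -0.2091], [0.2079, -0.0224, -0.9779]], 't': [-0.0052, 0.6149, 1.1306]}
wrist {'vfov': 58.9018, 'cx': 252.7871, 'cy': 192.7133, 'mount': [[0.0001, -0.9649, -0.2625, 0.0652], [1.0, -0.0, 0.0007, 0.0005], [-0.0007, -0.2625, 0.9649, -0.0693], [0.0, 0.0, 0.0, 1.0]]}
```

View pics/top0.png

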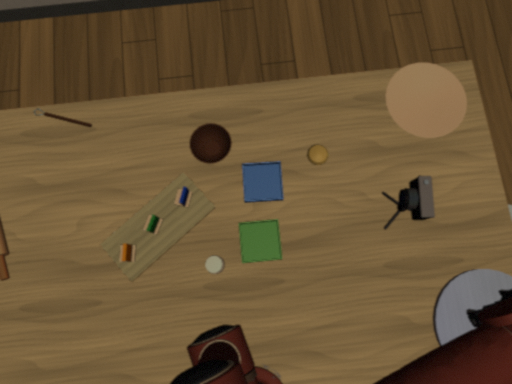

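View pics/side0.png

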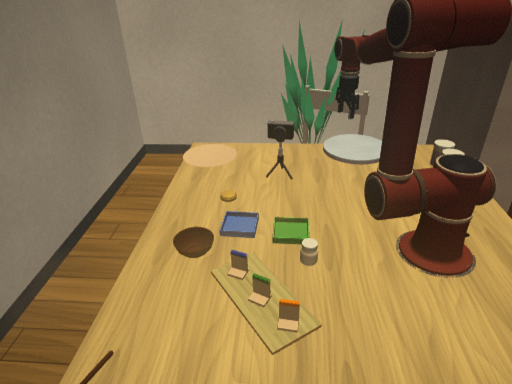

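The top view shows orange (126,253), green (152,224) and blue (184,196) tiles on the board, and the blue tray (262,182), green tray (260,241), bowl (210,143), stone (318,154), jar (214,264) and camera (415,198). The side view shows the tiles' unglazed backs and the lens facing +y at (280,131).

```bash
cat > h.py <<'E'
import numpy as np,cv2
from scipy.spatial.transform import Rotation as Rot
from plant import *
def cam(n,s=None):
    m=camera_model(n);f=192/np.tan(np.radians(m['vfov'])/2)
    if n=='wrist':
        s=s or sense();W=np.eye(4);W[:3,:3]=Rot.from_quat(s['eef_rot']).as_matrix();W[:3,3]=s['ee_pos']
        C=W@np.array(m['mount']);R=C[:3,:3].T;c=C[:3,3]
    else: R=np.array(m['R']);c=-R.T@np.array(m['t'])
    return dict(f=f,cx=m['cx'],cy=m['cy'],R=R,c=c)
def ray(k,p):
    d=k['R'].T@np.array([(p[0]-k['cx'])/k['f'],(p[1]-k['cy'])/k['f'],1]);return d/np.linalg.norm(d)
def onz(k,p,z):
    d=ray(k,p);return k['c']+d*(z-k['c'][2])/d[2]
def tri(obs):
    A=np.zeros((3,3));b=np.zeros(3)
    for k,p in obs:
        d=ray(k,p);P=np.eye(3)-np.outer(d,d);A+=P;b+=P@k['c']
    X=np.linalg.solve(A,b);e=[np.linalg.norm(np.cross(ray(k,p),X-k['c'])) for k,p in obs]
    return X,max(e)
def proj(k,X):
    q=k['R']@(np.asarray(X)-k['c']);return q[:2]/q[2]*k['f']+[k['cx'],k['cy']]
HSV=dict(amber=((5,170,120),(20,255,255)),green=((45,120,40),(75,255,255)),blue=((105,110,50),(130,255,255)))
def blobs(im,col,mn=8):
    m=cv2.inRange(cv2.cvtColor(im,cv2.COLOR_BGR2HSV),*HSV[col])
    n,l,st,c=cv2.connectedComponentsWithStats(m)
    return [(st[i].tolist(),np.round(c[i],1).tolist(),l==i) for i in range(1,n) if st[i][4]>=mn]
E
python3 - <<'E'
from h import *
for n in("side","top"):
    im=cv2.imread(f'pics/{n}0.png');k=cam(n)
    for c in HSV:
        for st,ce,m in blobs(im,c):
            r=cv2.minAreaRect(np.argwhere(m)[:,::-1].astype(np.float32))
            print(n,c,st,ce,np.round(onz(k,ce,.08),3)[:2],'z.024',np.round(onz(k,ce,.024),3)[:2],np.round(r[1],1),round(r[2],1))
    P=dict(side=dict(bowl=(194,237),stone=(229,194),jar=(309,245),lens=(280,132)),top=dict(bowl=(210,143),stone=(318,154),jar=(214,264),lens=(404,200),camR=(432,199)))[n]
    for q,p in P.items(): print(n,q,np.round(onz(k,p,.2 if q in('lens','camR') else .05),3))
print(tri([(cam('side'),(280,132)),(cam('top'),(407,200))]))
E
```

```text
side amber [226, 191, 10, 8, 21] [230.3, 193.5] [ 0.672 -0.195] z.024 [ 0.688 -0.287] [9.4 4.7] 40.6
side amber [146, 197, 6, 5, 12] [148.9, 198.7] [ 0.96  -0.148] z.024 [ 0.999 -0.236] [4.4 4.4] 33.7
side amber [109, 205, 7, 9, 18] [112.7, 209.4] [ 1.064 -0.074] z.024 [ 1.111 -0.157] [5.2 6.8] 36.9
side amber [135, 206, 6, 6, 11] [136.8, 208.0] [ 0.983 -0.086] z.024 [ 1.024 -0.17 ] [3.8 5. ] 36.9
side amber [133, 211, 4, 6, 8] [134.6, 213.8] [ 0.978 -0.051] z.024 [ 1.018 -0.131] [4.2 2.8] 45.0
side amber [106, 215, 6, 4, 12] [108.4, 216.4] [ 1.061 -0.032] z.024 [ 1.108 -0.111] [3. 5.] 90.0
side amber [115, 215, 6, 5, 8] [117.8, 216.2] [ 1.03  -0.035] z.024 [ 1.074 -0.114] [6.4 2.5] 38.7
side amber [121, 214, 6, 6, 10] [123.3, 216.3] [ 1.011 -0.035] z.024 [ 1.054 -0.114] [2.8 5.7] 45.0
side amber [98, 217, 7, 5, 12] [101.4, 218.6] [ 1.079 -0.019] z.024 [ 1.128 -0.096] [5.9 3.7] 21.8
side amber [90, 226, 4, 6, 9] [91.4, 229.0] [1.086 0.039] z.024 [ 1.136 -0.034] [2.4 5.3] 14.0
side amber [86, 233, 4, 5, 8] [87.6, 235.0] [1.084 0.07 ] z.024 [ 1.133 -0.   ] [5.  1.7] 56.3
side amber [92
[... 2871 characters left out ...]
7, 252.1] [0.459 0.308] z.024 [0.463 0.325] [16.  3.] 90.0
top green [147, 215, 9, 16, 61] [151.2, 222.8] [0.532 0.226] z.024 [0.541 0.239] [ 3.9 16.2] 21.8
top green [240, 220, 41, 42, 1489] [259.8, 240.9] [ 0.446 -0.076] z.024 [ 0.45  -0.077] [38.8 38.7] 84.8
top blue [244, 163, 38, 38, 1310] [262.1, 181.6] [ 0.616 -0.102] z.024 [ 0.628 -0.105] [36.6 36.2] 86.4
top blue [180, 188, 7, 15, 50] [183.0, 195.0] [0.603 0.13 ] z.024 [0.614 0.138] [ 3.2 14.6] 15.3
top bowl [0.761 0.04  0.05 ]
top stone [ 0.689 -0.282  0.05 ]
top jar [0.398 0.062 0.05 ]
top lens [ 0.5   -0.455  0.2  ]
top camR [ 0.494 -0.528  0.2  ]
(array([ 0.49785048, -0.45789121,  0.21311684]), np.float64(0.0008510971402105637))
```

View pics/wrist0.png

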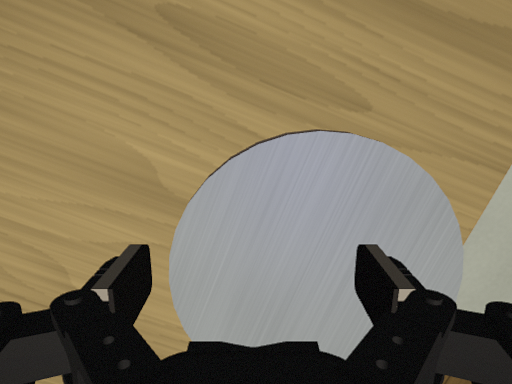

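>>> {"method": "drive_tool", "body": {
  "targets": [
    [[85,7.5,2.5,5,0],[85,7.5,2.5,5,0],[85,7.5,2.5,5,0],[85,7.5,2.5,5,0],[85,7.5,2.5,5,0],[85,7.5,2.5,5,0],[85,7.5,2.5,5,0],[85,7.5,2.5,5,0]]
  ]
}}

```text
t: 0.82
ee_pos: [0.4588, -0.5045, 0.4585]
eef_rot: [0.982, 0.19, 0.002, 0.003]
wrist_force: [-0.1, -0.5, 0.4]
opening: 0.085
gripper_force: 0.0
```

>>> {"method": "drive_tool", "body": {
  "targets": [
    [[85,0,0,0,0],[85,0,0,0,0],[85,0,0,0,0]]
  ]
}}

```text
t: 1.07
ee_pos: [0.4532, -0.5067, 0.4519]
eef_rot: [0.983, 0.186, -0.001, -0.001]
wrist_force: [0.1, 0.4, -0.1]
opening: 0.085
gripper_force: 0.0
```

```bash
python3 - <<'E'
from h import *
import pickle
s=sense();im=camera('wrist');cv2.imwrite('pics/c1.png',im);pickle.dump(s,open('c1.pkl','wb'));print(s['t'],s['ee_pos'],abs(s['qd']).max())
E
```

```text
1.0667 [ 0.45321086 -0.50673967  0.45190605] 0.009478460178613842
```

>>> {"method": "drive_tool", "body": {
  "targets": [
    [[85,1,5,1,5],[85,1,5,1,5],[85,1,5,1,5],[85,1,5,1,5],[85,1,5,1,5],[85,1,5,1,5],[85,1,5,1,5],[85,1,5,1,5]]
  ]
}}

```text
t: 1.78
ee_pos: [0.4837, -0.3576, 0.4826]
eef_rot: [0.901, 0.433, -0.0, -0.001]
wrist_force: [0.3, 0.7, 0.1]
opening: 0.0851
gripper_force: 0.0
```

```bash
python3 - <<'E'
from h import *
import pickle
s=sense();im=camera('wrist');cv2.imwrite('pics/c2.png',im);pickle.dump(s,open('c2.pkl','wb'));print(s['t'],s['ee_pos'],abs(s['qd']).max())
a=cv2.imread('pics/c1.png');cv2.imwrite('pics/c12.png',cv2.resize(np.hstack([a,im]),(800,300)))
E
```

```text
1.7833 [ 0.48365236 -0.35762826  0.48256766] 0.009518881763113805
```

View pics/c12.png

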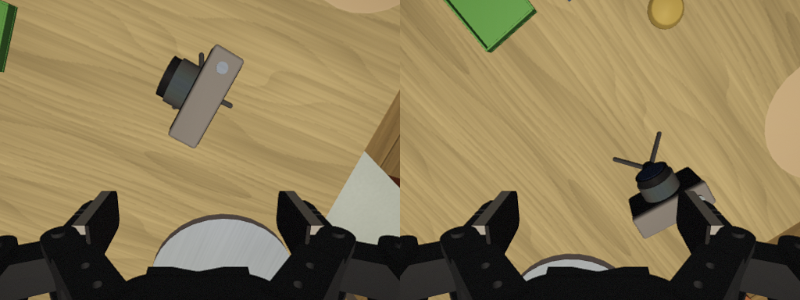

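c1 shows the camera's grey top face, about (168..243, 44..148) in the half-size view, with the lens on its left. In c2 the finger hides its right end, and the lens is at about (655,178).

```bash
python3 - <<'E'
from h import *
a=cv2.imread('pics/c1.png')[45:195,190:330];b=cv2.imread('pics/c2.png')[165:315,265:405]
o=np.hstack([cv2.resize(x,None,fx=2.85,fy=2.85,interpolation=cv2.INTER_CUBIC) for x in(a,b)])
o=(255*(o/255.)**.6).astype(np.uint8)
cv2.imwrite('pics/c12z.png',o);print(o.shape)
E
```

```text
(428, 798, 3)
```

View pics/c12z.png

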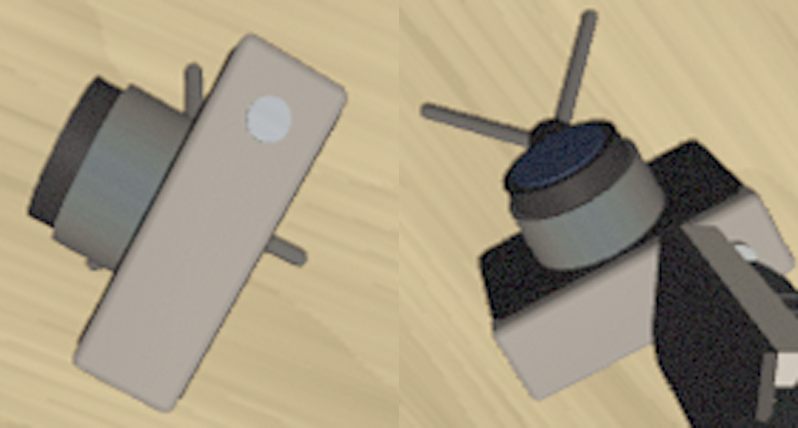

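```bash
python3 - <<'E'
from h import *
import pickle
k1=cam('wrist',pickle.load(open('c1.pkl','rb')));k2=cam('wrist',pickle.load(open('c2.pkl','rb')))
u1=lambda p:(p[0]/2.85+190-.3,p[1]/2.85+45-.3);u2=lambda p:(p[0]/2.85+265-.3,p[1]/2.85+165-.3)
C1=[(245,31),(75,361),(348,93),(172,413)];C2=[(358,187),(95,328),(398,262),(139,400)]
X=[]
for a,b in zip(C1,C2):
    x,e=tri([(k1,u1(a)),(k2,u2(b))]);X.append(x);print(np.round(x,4),round(e,4))
X=np.array(X);print('w',[np.linalg.norm(X[i]-X[j]) for i,j in((0,1),(2,3),(0,2),(1,3))])
z=X[:,2].mean()
P=np.array([onz(k1,u1(a),z) for a in C1]);print('c1 on z',z,P.round(4).tolist(),[np.linalg.norm(P[i]-P[j]) for i,j in((0,1),(2,3),(0,2),(1,3))])
# height from 105 mm width in c1
for zz in(.235,.24,.245,.25,.255):
    Q=np.array([onz(k1,u1(a),zz) for a in C1]);print(zz,[round(np.linalg.norm(Q[i]-Q[j])*1000,1) for i,j in((0,1),(2,3),(0,2),(1,3))])
w=P[0]-P[1]+P[2]-P[3];w/=np.linalg.norm(w);n=np.array([-w[1],w[0],0]);n*=np.sign(n[1]);c=P.mean(0)
lens=c+n*(18+32)/1000;lens[2]=z-.033
print('n',n,np.degrees(np.arctan2(n[1],n[0])),'lens',lens,'glass proj c2',proj(k2,lens),u2((164,157)))
print('target',lens+.15*n)
k=cam('side');print('side proj',proj(k,lens),'seen ~280,132')
E
```

```text
[ 0.5515 -0.4868  0.2396] 0.0008
[ 0.4483 -0.4748  0.2382] 0.0007
[ 0.5472 -0.5193  0.2398] 0.0009
[ 0.4442 -0.5073  0.2402] 0.0004
w [np.float64(0.10391402132212918), np.float64(0.10369639933062308), np.float64(0.03277925617985234), np.float64(0.03282300710937771)]
c1 on z 0.23944723644369909 [[0.5507, -0.4868, 0.2394], [0.4479, -0.4748, 0.2394], [0.5464, -0.5193, 0.2394], [0.4436, -0.5074, 0.2394]] [np.float64(0.10349019545648763), np.float64(0.10342315540560323), np.float64(0.03281134667421405), np.float64(0.032825080280965)]
0.235 [np.float64(105.1), np.float64(105.1), np.float64(33.3), np.float64(33.3)]
0.24 [np.float64(103.3), np.float64(103.2), np.float64(32.7), np.float64(32.8)]
0.245 [np.float64(101.5), np.float64(101.4), np.float64(32.2), np.float64(32.2)]
0.25 [np.float64(99.6), np.float64(99.5), np.float64(31.6), np.float64(31.6)]
0.255 [np.float64(97.8), np.float64(97.7), np.float64(31.0), np.float64(31.0)]
n [0.11558717 0.99329734 0.        ] 83.36250693753611 lens [ 0.50295167 -0.44740352  0.20644724] glass proj c2 [319.42474874 218.82248167] (322.2438596491228, 219.7877192982456)
target [ 0.52028975 -0.29840892  0.20644724]
side proj [278.86068677 134.58509105] seen ~280,132
```

>>> {"method": "drive_tool", "body": {
  "targets": [
    [[85,1.2,16.3,0,6.4],[85,1.2,16.3,0,6.4],[85,1.2,16.3,0,6.4],[85,1.2,16.3,0,6.4],[85,1.2,16.3,0,6.4],[85,1.2,16.3,0,6.4],[85,1.2,16.3,0,6.4],[85,1.2,16.3,0,6.4]]
  ]
}}

```text
t: 2.5
ee_pos: [0.5088, -0.0231, 0.4833]
eef_rot: [0.708, 0.706, -0.0, -0.0]
wrist_force: [1.4, 0.7, 0.1]
opening: 0.0849
gripper_force: 0.0
```

```bash
python3 - <<'E'
from h import *
s=sense();print(s['t'],s['ee_pos'],Rot.from_quat(s['eef_rot']).as_matrix()[:,0])
E
```

```text
2.5 [ 0.50880264 -0.02311661  0.48329437] [3.93996921e-03 9.99992237e-01 4.48256053e-05]
```

>>> {"method": "drive_tool", "body": {
  "targets": [
    [[85,0.5,5,-1,0],[85,0.5,5,-1,0],[85,0.5,5,-1,0],[85,0.5,5,-1,0],[85,0.5,5,-1,0],[85,0.5,5,-1,0],[85,0.5,5,-1,0]]
  ]
}}

```text
t: 3.08
ee_pos: [0.5243, 0.1251, 0.4535]
eef_rot: [0.708, 0.706, -0.001, -0.0]
wrist_force: [-0.2, -0.4, 0.2]
opening: 0.0852
gripper_force: 0.0
```

```bash
python3 - <<'E'
from h import *
import pickle
s=sense();im=camera('wrist');cv2.imwrite('pics/t1.png',im);pickle.dump(s,open('t1.pkl','wb'));print(s['t'],s['ee_pos'],abs(s['qd']).max())
E
```

```text
3.0833 [0.5242746  0.12512624 0.45354522] 0.018652578457452475
```

View pics/t1.png

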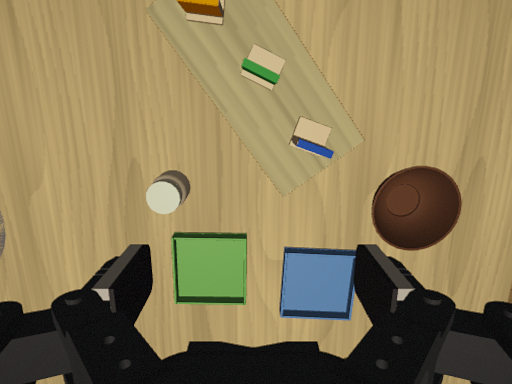

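The blue (315,148) and green (262,70) glazed strips have their heels behind them, and amber (203,5) is half out of view. Trays are at (211,268) green and (318,283) blue, the jar at (166,197) and the bowl at (416,207).

```bash
cat >> h.py <<'E'
def tile(k,im,col,z=.082,r=None):
    best=None
    for st,ce,m in blobs(im,col,25):
        c,_=cv2.findContours(m.astype(np.uint8),cv2.RETR_EXTERNAL,cv2.CHAIN_APPROX_NONE)
        c=max(c,key=len)[:,0].astype(float)
        W=np.array([onz(k,p,z)[:2] for p in c])*1000
        rc=cv2.minAreaRect(W.astype(np.float32));L,S=max(rc[1]),min(rc[1])
        if L>80: print(col,'tray?',np.round(rc,1) if 0 else rc);continue
        B=cv2.boxPoints(rc);e=[(B[i],B[(i+1)%4]) for i in range(4)]
        lg=[x for x in e if np.linalg.norm(x[0]-x[1])>(L+S)/2]
        nad=k['c'][:2]*1000
        mids=[(x[0]+x[1])/2 for x in lg];i=int(np.argmax([np.linalg.norm(q-nad) for q in mids]))
        far,near=mids[i],mids[1-i];n=(near-far)/np.linalg.norm(near-far)
        u=lg[i][1]-lg[i][0];a=np.degrees(np.arctan2(u[1],u[0]))
        a=(a+90)%180-90
        print(col,'len',round(L,1),'thick',round(S,1),'top centre',np.round(far+4.5*n,1),'width axis deg',round(a,1),'px',ce)
E
python3 - <<'E'
from h import *
import pickle
k=cam('wrist',pickle.load(open('t1.pkl','rb')));im=cv2.imread('pics/t1.png');print(k['c'])
for c in('green','blue','amber'): tile(k,im,c)
for c in('green','blue'):
    for st,ce,m in blobs(im,c,500):
        W=np.array([onz(k,p[::-1],.024)[:2] for p in np.argwhere(m)],np.float32)*1000
        print('tray',c,cv2.minAreaRect(W))
E
```

```text
[0.52386919 0.1904283  0.5227803 ]
green len 47.7 thick 12.4 top centre [532.5 226.1] width axis deg -25.9 px [259.8, 71.0]
green tray? ((460.2271728515625, -43.295963287353516), (112.0789794921875, 104.49423217773438), 88.60713195800781)
blue len 47.7 thick 10.1 top centre [603.5 129.5] width axis deg -20.1 px [314.7, 148.1]
blue tray? ((617.4666137695312, -67.92192840576172), (112.42327880859375, 105.74981689453125), 87.19857025146484)
amber len 46.8 thick 2.5 top centre [458.1 296.9] width axis deg -6.8 px [197.3, 2.9]
tray green ((451.8528137207031, -74.050537109375), (126.8268814086914, 118.24406433105469), 88.60713195800781)
tray blue ((629.7826538085938, -101.9168930053711), (127.21647644042969, 119.66488647460938), 87.19857025146484)
```

>>> {"method": "drive_tool", "body": {
  "targets": [
    [[75,0.27,3.37,-7.5,-4.3],[75,0.27,3.37,-7.5,-4.3],[75,0.27,3.37,-7.5,-4.3],[75,0.27,3.37,-7.5,-4.3],[75,0.27,3.37,-7.5,-4.3],[75,0.27,3.37,-7.5,-4.3],[75,0.27,3.37,-7.5,-4.3],[75,0.27,3.37,-7.5,-4.3]]
  ]
}}

```text
t: 3.8
ee_pos: [0.5314, 0.2258, 0.2268]
eef_rot: [0.848, 0.53, -0.002, -0.0]
wrist_force: [-0.4, 0.5, 1.0]
opening: 0.0751
gripper_force: 0.0
```

>>> {"method": "drive_tool", "body": {
  "targets": [
    [[75,0,0,0,0],[75,0,0,0,0]]
  ]
}}

```text
t: 3.97
ee_pos: [0.5339, 0.2263, 0.2327]
eef_rot: [0.848, 0.53, 0.003, 0.001]
wrist_force: [-0.5, 0.5, -0.5]
opening: 0.0754
gripper_force: 0.0
```

```bash
cat > look.py <<'E'
from h import *
import sys
s=sense();k=cam('wrist',s);im=camera('wrist');cv2.imwrite(f'pics/{sys.argv[1]}.png',im)
M=Rot.from_quat(s['eef_rot']).as_matrix();print(s['t'],'tcp',(s['ee_pos']*1000).round(1),'tool y deg',round(np.degrees(np.arctan2(M[1,1],M[0,1])),2),'tilt',M[:2,2].round(4))
for c in('green','blue','amber'): tile(k,im,c)
E
python3 look.py g1
```

```text
3.9667 tcp [533.9 226.3 232.7] tool y deg -25.98 tilt [0.0057 0.0013]
green len 48.0 thick 11.9 top centre [532.7 226.3] width axis deg -26.0 px [250.9, 199.9]
blue len 27.8 thick 14.5 top centre [613.3 126.3] width axis deg -19.2 px [414.9, 272.7]
blue len 13.9 thick 3.9 top centre [645.5  15.7] width axis deg -75.6 px [500.2, 370.6]
blue len 28.0 thick 14.3 top centre [599.6  32.1] width axis deg -26.2 px [433.3, 377.0]
amber len 48.8 thick 10.4 top centre [459.2 305.8] width axis deg -7.7 px [92.9, 144.8]
```

>>> {"method": "drive_tool", "body": {
  "targets": [
    [[75,0,0,-1.2,0],[75,0,0,-2.4,0],[75,-0.04,0,-3.3,0],[75,-0.04,0,-4,0],[75,-0.04,0,-4,0],[40,-0.04,0,-4,0],[40,-0.04,0,-4,0],[40,-0.04,0,-4,0]]
  ]
}}

```text
t: 4.68
ee_pos: [0.5329, 0.2276, 0.1124]
eef_rot: [0.848, 0.531, 0.003, 0.001]
wrist_force: [-0.3, -0.2, -1.2]
opening: 0.0492
gripper_force: 62.0
```

>>> {"method": "drive_tool", "body": {
  "targets": [
    [[40,0,0,0,0],[40,0,0,0,0],[40,0,0,0,0],[40,0,0,0,0]]
  ]
}}

```text
t: 5.02
ee_pos: [0.5329, 0.2276, 0.1123]
eef_rot: [0.847, 0.531, 0.003, 0.001]
wrist_force: [0.3, -1.0, 6.6]
opening: 0.0489
gripper_force: 62.6
```

>>> {"method": "drive_tool", "body": {
  "targets": [
    [[40,0,0,1,0],[40,0,0,2.3,0],[40,-0.3,-0.9,3.2,0.5],[40,-0.7,-2.2,3.5,1.2],[40,-1.05,-3.5,3.5,2],[40,-1.4,-4.8,3.5,2.7],[40,-1.7,-6.1,3.5,3.4],[40,-2.05,-7.4,3.5,3.8]]
  ]
}}

```text
t: 5.68
ee_pos: [0.4687, 0.0037, 0.215]
eef_rot: [0.724, 0.689, 0.001, 0.001]
wrist_force: [0.6, 0.5, -1.3]
opening: 0.049
gripper_force: 62.4
```

>>> {"method": "drive_tool", "body": {
  "targets": [
    [[40,-0.35,-1.2,0,0],[40,-0.6,-2.3,0,0],[40,-0.7,-3.1,0,0],[40,-0.7,-3.1,0,0],[40,-0.7,-3.1,-0.8,0],[40,-0.7,-3.1,-1.8,0],[40,-0.7,-3.1,-2.5,0],[40,-0.7,-3.1,-2.5,0]]
  ]
}}

```text
t: 6.35
ee_pos: [0.4453, -0.0863, 0.1345]
eef_rot: [0.726, 0.688, -0.002, -0.004]
wrist_force: [-0.0, 1.0, -1.7]
opening: 0.0492
gripper_force: 62.5
```

```bash
python3 look.py g2; python3 - <<'E'
from h import *
s=sense();print(s['ee_pos'],s['opening'],s['wrist_force'])
E
```

```text
6.35 tcp [445.3 -86.3 134.5] tool y deg -3.06 tilt [-0.0082  0.0033]
green tray? ((450.79461669921875, -54.84284210205078), (69.91169738769531, 80.1494140625), 88.92459106445312)
green len 8.3 thick 1.1 top centre [430.1 -57.6] width axis deg 84.7 px [201.4, 204.6]
green len 59.4 thick 19.2 top centre [ 443.3 -103. ] width axis deg -2.7 px [252.6, 297.2]
blue tray? ((530.9010009765625, -77.51486206054688), (25.37723159790039, 84.74681854248047), 8.03328800201416)
[ 0.44668582 -0.08675433  0.13688953] 0.04924952425591726 [ 0.57298001  0.87841728 -0.93496809]
```

>>> {"method": "drive_tool", "body": {
  "targets": [
    [[40,0.13,0,-0.4,0],[40,0.13,0,-0.7,0],[40,0.13,0,-0.9,0],[40,0.13,0,-0.98,0],[40,0.13,0,-1.0,0],[40,0.13,0,-1.0,0]]
  ]
}}

```text
t: 6.9
ee_pos: [0.4523, -0.0878, 0.1093]
eef_rot: [0.726, 0.688, 0.0, 0.0]
wrist_force: [0.2, 0.0, -1.2]
opening: 0.0491
gripper_force: 62.5
```

>>> {"method": "drive_tool", "body": {
  "targets": [
    [[40,0,0,-0.05,0],[40,0,0,-0.1,0],[40,0,0,-0.12,0],[40,0,0,-0.12,0]]
  ]
}}

```text
t: 7.23
ee_pos: [0.4521, -0.0878, 0.1053]
eef_rot: [0.726, 0.688, -0.0, -0.0]
wrist_force: [-0.5, -0.6, -0.5]
opening: 0.0494
gripper_force: 62.5
```

>>> {"method": "drive_tool", "body": {
  "targets": [
    [[40,0,0,-0.03,0],[40,0,0,-0.05,0],[40,0,0,-0.05,0]]
  ]
}}

```text
t: 7.48
ee_pos: [0.4523, -0.088, 0.1043]
eef_rot: [0.726, 0.688, -0.0, 0.0]
wrist_force: [-1.8, 0.1, 1.9]
opening: 0.0489
gripper_force: 63.0
```

>>> {"method": "drive_tool", "body": {
  "targets": [
    [[40,0,0,-0.03,0],[40,0,0,-0.03,0]]
  ]
}}

```text
t: 7.65
ee_pos: [0.4525, -0.0881, 0.1042]
eef_rot: [0.726, 0.688, -0.0, -0.0]
wrist_force: [-4.8, 0.8, 10.0]
opening: 0.049
gripper_force: 63.5
```

>>> {"method": "drive_tool", "body": {
  "targets": [
    [[75,0,0,0,0],[75,0,0,0,0],[75,0,0,0,0],[75,0,0,0,0],[75,0,0,0.8,0],[75,0,0,2,0],[75,0,0,3.3,0],[75,0,0,4.2,0]]
  ]
}}

```text
t: 8.32
ee_pos: [0.4527, -0.088, 0.232]
eef_rot: [0.726, 0.688, 0.001, 0.001]
wrist_force: [1.3, -0.2, -0.5]
opening: 0.0748
gripper_force: 0.0
```

>>> {"method": "drive_tool", "body": {
  "targets": [
    [[75,5.03,7.25,0,-2.85],[75,5.03,7.25,0,-2.85],[75,5.03,7.25,0,-2.85],[75,5.03,7.25,0,-2.85],[75,5.03,7.25,0,-2.85],[75,5.03,7.25,0,-2.85],[75,5.03,7.25,0,-2.85],[75,5.03,7.25,0,-2.85]]
  ]
}}

```text
t: 8.98
ee_pos: [0.6048, 0.1335, 0.2285]
eef_rot: [0.819, 0.574, 0.001, -0.0]
wrist_force: [0.3, -0.6, 0.5]
opening: 0.075
gripper_force: 0.0
```

>>> {"method": "drive_tool", "body": {
  "targets": [
    [[75,0,0,0,0],[75,0,0,0,0],[75,0,0,0,0]]
  ]
}}

```text
t: 9.23
ee_pos: [0.6025, 0.1288, 0.2285]
eef_rot: [0.82, 0.572, -0.0, -0.0]
wrist_force: [-0.2, 0.0, 0.0]
opening: 0.0749
gripper_force: 0.0
```

```bash
python3 look.py b1; python3 - <<'E'
from h import *
k=cam('top');im=camera('top');cv2.imwrite('pics/top1.png',im)
k2=cam('side');i2=camera('side');cv2.imwrite('pics/side1.png',i2)
cv2.imwrite('pics/chk.png',np.hstack([cv2.resize(im[150:300,90:310],(400,273)),cv2.resize(i2[190:340,190:410],(400,273))]))
E
```

```text
9.2333 tcp [602.5 128.8 228.5] tool y deg -20.23 tilt [-0.0008 -0.0003]
blue len 47.8 thick 11.7 top centre [604. 130.] width axis deg -20.2 px [255.4, 198.1]
blue len 52.6 thick 25.1 top centre [614.1  -2.5] width axis deg -2.7 px [329.8, 338.5]
blue len 14.0 thick 5.4 top centre [673.4 -46.2] width axis deg 69.8 px [419.8, 377.8]
```

View pics/chk.png

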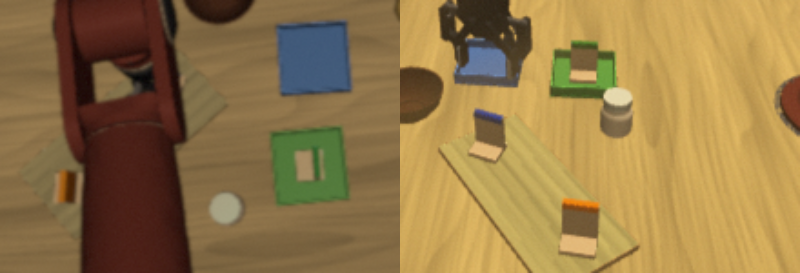

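The green tile stands upright in the green tray (top view (310,165), side (583,62)). Now the blue tile.

>>> {"method": "drive_tool", "body": {
  "targets": [
    [[75,0.05,0.04,-1.2,0],[75,0.05,0.04,-2.4,0],[75,0.05,0.04,-3.3,0],[75,0.05,0.04,-3.87,0],[75,0.05,0.04,-3.87,0],[40,0.05,0.04,-3.87,0],[40,0.05,0.04,-3.87,0],[40,0.05,0.04,-3.87,0]]
  ]
}}

```text
t: 10.05
ee_pos: [0.6062, 0.1308, 0.1157]
eef_rot: [0.82, 0.572, 0.002, 0.001]
wrist_force: [-0.3, 0.1, -0.4]
opening: 0.0491
gripper_force: 62.0
```

>>> {"method": "drive_tool", "body": {
  "targets": [
    [[40,0,0,0,0],[40,0,0,0,0],[40,0,0,0,0]]
  ]
}}

```text
t: 10.3
ee_pos: [0.6059, 0.1309, 0.1152]
eef_rot: [0.82, 0.572, 0.002, 0.001]
wrist_force: [0.2, -1.4, 6.6]
opening: 0.0492
gripper_force: 62.3
```

>>> {"method": "drive_tool", "body": {
  "targets": [
    [[40,0,0,1,0],[40,0,0,2.2,0],[40,0.1,-0.8,3,0.5],[40,0.2,-2.1,3,1.1],[40,0.3,-3.4,3,1.7],[40,0.45,-4.7,3,2.3],[40,0.6,-6,3,2.83],[40,0.7,-7,3,2.83]]
  ]
}}

```text
t: 10.97
ee_pos: [0.6253, -0.0817, 0.2029]
eef_rot: [0.726, 0.687, -0.0, 0.0]
wrist_force: [0.3, 0.0, -2.5]
opening: 0.049
gripper_force: 62.4
```

>>> {"method": "drive_tool", "body": {
  "targets": [
    [[40,0.05,-0.8,0,0],[40,0.05,-1.2,0,0],[40,0.05,-1.2,0,0],[40,0.05,-1.2,-0.7,0],[40,0.05,-1.2,-1.5,0],[40,0.05,-1.2,-2,0],[40,0.05,-1.2,-2,0],[40,0.05,-1.2,-2,0]]
  ]
}}

```text
t: 11.63
ee_pos: [0.6262, -0.1138, 0.1414]
eef_rot: [0.726, 0.688, -0.001, -0.001]
wrist_force: [1.0, 0.1, -1.3]
opening: 0.0491
gripper_force: 62.4
```

>>> {"method": "drive_tool", "body": {
  "targets": [
    [[40,0,0,0,0],[40,0,0,0,0]]
  ]
}}

```text
t: 11.8
ee_pos: [0.6281, -0.115, 0.1448]
eef_rot: [0.726, 0.687, 0.001, 0.001]
wrist_force: [-0.3, 0.1, -0.7]
opening: 0.049
gripper_force: 62.4
```

Contact is expected at about 0.107, which is 38 mm down.

>>> {"method": "drive_tool", "body": {
  "targets": [
    [[40,0,0,-0.4,0],[40,0,0,-0.8,0],[40,0,0,-1.0,0],[40,0,0,-1.12,0],[40,0,0,-1.15,0],[40,0,0,-1.15,0],[40,0,0,-1.15,0]]
  ]
}}

```text
t: 12.38
ee_pos: [0.627, -0.1152, 0.108]
eef_rot: [0.727, 0.687, -0.0, -0.0]
wrist_force: [0.2, -0.5, -0.8]
opening: 0.0493
gripper_force: 62.5
```

>>> {"method": "drive_tool", "body": {
  "targets": [
    [[40,0,0,-0.03,0],[40,0,0,-0.05,0],[40,0,0,-0.05,0]]
  ]
}}

```text
t: 12.63
ee_pos: [0.6272, -0.1152, 0.1072]
eef_rot: [0.726, 0.687, 0.0, 0.0]
wrist_force: [-0.2, 0.0, 1.2]
opening: 0.0495
gripper_force: 62.7
```

>>> {"method": "drive_tool", "body": {
  "targets": [
    [[40,0,0,-0.04,0],[40,0,0,-0.04,0]]
  ]
}}

```text
t: 12.8
ee_pos: [0.6273, -0.1153, 0.1072]
eef_rot: [0.726, 0.687, -0.0, 0.0]
wrist_force: [-4.6, 1.1, 7.2]
opening: 0.0489
gripper_force: 63.3
```

>>> {"method": "drive_tool", "body": {
  "targets": [
    [[75,0,0,0,0],[75,0,0,0,0],[75,0,0,0,0],[75,0,0,0,0],[75,0,0,0.8,0],[75,0,0,2,0],[75,0,0,3.3,0],[75,0,0,4.2,0]]
  ]
}}

```text
t: 13.47
ee_pos: [0.6277, -0.1153, 0.2349]
eef_rot: [0.727, 0.687, 0.001, 0.001]
wrist_force: [1.8, -0.8, 0.6]
opening: 0.0753
gripper_force: 0.0
```

>>> {"method": "drive_tool", "body": {
  "targets": [
    [[75,-0.5,1.2,0,0],[75,-1,2.5,0,0],[75,-1.5,3.7,0,-0.2],[75,-2,5,0,-0.4],[75,-2.5,6.2,0,-0.75],[75,-3,7.5,0,-0.75],[75,-3.5,8.7,0,-0.75],[75,-4,10,0,-0.75]]
  ]
}}

```text
t: 14.13
ee_pos: [0.506, 0.1861, 0.2316]
eef_rot: [0.753, 0.658, 0.0, 0.0]
wrist_force: [0.3, 0.4, -0.1]
opening: 0.0749
gripper_force: 0.0
```

>>> {"method": "drive_tool", "body": {
  "targets": [
    [[75,-0.5,1.2,0,0],[75,-1,2.5,0,0],[75,-1.4,3.4,0,0],[75,-1.6,4.0,0,0],[75,-1.6,4.0,0,0],[75,-1.6,4.0,0,0],[75,-1.6,4.0,0,0]]
  ]
}}

```text
t: 14.72
ee_pos: [0.4593, 0.3043, 0.2314]
eef_rot: [0.753, 0.658, -0.0, 0.0]
wrist_force: [-0.8, 0.3, 0.4]
opening: 0.0748
gripper_force: 0.0
```

```bash
python3 look.py a1; python3 - <<'E'
from h import *
im=camera('top');i2=camera('side');cv2.imwrite('pics/side2.png',i2);cv2.imwrite('pics/top2.png',im)
cv2.imwrite('pics/chk2.png',np.hstack([cv2.resize(im[150:300,90:310],(400,273)),cv2.resize(i2[190:340,190:410],(400,273))]))
# camera body in side0
a=cv2.imread('pics/side0.png');m=(a[100:160,255:310].max(2)<70).astype(np.uint8)
n,l,st,c=cv2.connectedComponentsWithStats(m);i=1+np.argmax(st[1:,4]);print(st[i]+[255,100,0,0,0])
for p in ([0.45,-.475,.2395],[.5507,-.487,.2395],[.503,-.4474,.2065+.027],[.503,-.4474,.2065-.027]): print(proj(cam('side'),p))
E
```

```text
14.7167 tcp [459.3 304.3 231.4] tool y deg -7.7 tilt [-0.0001 -0.0006]
amber len 6.7 thick 3.5 top centre [482.6 309.3] width axis deg -32.2 px [285.3, 192.5]
[268 124  26  18 361]
[292.33616279 124.29770929]
[267.36773155 123.10196564]
[278.91486147 128.16888899]
[278.78379706 140.85459664]
```

View pics/chk2.png

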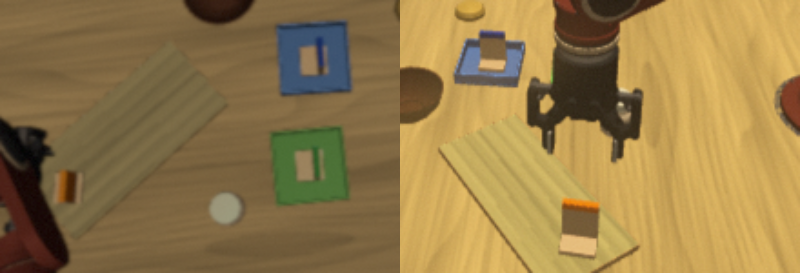

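Both tiles stand in their trays (top (320,57) and (315,165)). Amber is still on the board. The close-up amber mask broke up, so I widen it.

```bash
python3 - <<'E'
from h import *
im=cv2.imread('pics/a1.png');h=cv2.cvtColor(im,cv2.COLOR_BGR2HSV)
for p in range(185,225,4): print(p,h[p,253].tolist(),h[p,285].tolist())
import h as H
HSV['amber']=((3,200,60),(22,255,255));k=cam('wrist');tile(k,im,'amber')
E
```

```text
185 [17, 109, 75] [16, 102, 75]
189 [16, 246, 85] [15, 255, 86]
193 [21, 249, 183] [20, 255, 176]
197 [22, 255, 200] [21, 255, 201]
201 [21, 254, 200] [21, 255, 200]
205 [21, 255, 202] [21, 255, 202]
209 [24, 88, 173] [23, 93, 170]
213 [23, 92, 175] [23, 96, 164]
217 [23, 93, 172] [23, 95, 155]
221 [23, 92, 163] [23, 94, 157]
amber len 47.4 thick 12.5 top centre [459.  304.8] width axis deg -6.5 px [252.8, 197.0]
```

>>> {"method": "drive_tool", "body": {
  "targets": [
    [[75,0,0,-1.2,0.1],[75,0,0,-2.4,0.1],[75,0,0.02,-3.3,0.1],[75,0,0.02,-3.95,0.1],[75,0,0.02,-3.95,0.1],[40,0,0.02,-3.95,0.1],[40,0,0.02,-3.95,0.1],[40,0,0.02,-3.95,0.1]]
  ]
}}

```text
t: 15.53
ee_pos: [0.4608, 0.3058, 0.1158]
eef_rot: [0.75, 0.662, 0.002, 0.001]
wrist_force: [0.2, 0.6, -0.5]
opening: 0.0488
gripper_force: 62.0
```

>>> {"method": "drive_tool", "body": {
  "targets": [
    [[40,0,0,0,0],[40,0,0,0,0],[40,0,0,0,0]]
  ]
}}

```text
t: 15.78
ee_pos: [0.4604, 0.3058, 0.1153]
eef_rot: [0.749, 0.662, 0.002, 0.001]
wrist_force: [0.2, -1.6, 6.4]
opening: 0.0496
gripper_force: 62.4
```

```bash
python3 - <<'E'
from h import *
HSV['amber']=((3,200,60),(26,255,255))
k=cam('wrist');im=camera('wrist');tile(k,im,'amber')
im=cv2.imread('pics/a1.png');
s=sense();M=Rot.from_quat(s['eef_rot']).as_matrix();print(s['ee_pos'],M.round(4),s['wrist_force'],s['gripper_force'])
E
```

```text
amber len 48.8 thick 15.6 top centre [460.  305.6] width axis deg -6.7 px [253.0, 290.0]
[0.46040219 0.30582247 0.11525138] [[ 0.1234  0.9924  0.0035]
 [ 0.9924 -0.1234  0.0012]
 [ 0.0017  0.0033 -1.    ]] [ 0.3799222  -1.72997802  6.27853717] 62.38532066345215
```

>>> {"method": "drive_tool", "body": {
  "targets": [
    [[40,0,0,1,0],[40,0,-0.2,2.2,0],[40,0.1,-1.1,3.4,0.08],[40,0.2,-2.2,4.4,0.08],[40,0.3,-3.5,5,0.08],[40,0.4,-4.8,5,0.08],[40,0.6,-6.1,5,0.08],[40,0.75,-7.4,5,0.08]]
  ]
}}

```text
t: 16.5
ee_pos: [0.4814, 0.0818, 0.2641]
eef_rot: [0.746, 0.666, 0.001, 0.001]
wrist_force: [1.4, 0.5, -2.0]
opening: 0.049
gripper_force: 62.5
```

>>> {"method": "drive_tool", "body": {
  "targets": [
    [[40,0.15,-1.3,0,0],[40,0.3,-2.6,0,0],[40,0.45,-3.9,0,0],[40,0.6,-5.2,0,0],[40,0.75,-6.5,0,0],[40,0.9,-7.7,0,0],[40,1.05,-8.8,0,0],[40,1.15,-9.6,0,0]]
  ]
}}

```text
t: 17.17
ee_pos: [0.5158, -0.2072, 0.2628]
eef_rot: [0.747, 0.665, -0.0, 0.0]
wrist_force: [-0.3, 0.3, -0.8]
opening: 0.0493
gripper_force: 62.5
```

>>> {"method": "drive_tool", "body": {
  "targets": [
    [[40,0.06,-0.8,0,0],[40,0.12,-1.5,0,0],[40,0.14,-2,0,0],[40,0.14,-2.2,0,0],[40,0.14,-2.2,0,0],[40,0.14,-2.2,0,0],[40,0.14,-2.2,0,0],[40,0.14,-2.2,0,0]]
  ]
}}

```text
t: 17.83
ee_pos: [0.5204, -0.2695, 0.2631]
eef_rot: [0.746, 0.666, 0.0, -0.0]
wrist_force: [0.6, -0.9, -1.1]
opening: 0.0493
gripper_force: 62.5
```

```bash
cat > chk.py <<'E'
from h import *
HSV['amber']=((3,200,60),(26,255,255))
s=sense();k=cam('wrist',s);im=camera('wrist');cv2.imwrite('pics/h1.png',im)
M=Rot.from_quat(s['eef_rot']).as_matrix();print(s['t'],s['ee_pos'].round(4),np.degrees(np.arctan2(M[1,1],M[0,1])),M[:,2].round(4),s['gripper_force'])
tile(k,im,'amber',s['ee_pos'][2]-.0333)
E
python3 chk.py; python3 - <<'E'
from h import *
i=camera('side');cv2.imwrite('pics/side3.png',cv2.resize(i[90:240,200:400],(800,600),interpolation=cv2.INTER_CUBIC));cv2.imwrite('pics/side3r.png',i)
E
```

```text
17.8333 [ 0.5204 -0.2695  0.2631] -6.533019926710049 [-0.e+00  3.e-04 -1.e+00] 62.47958779335022
amber len 48.8 thick 15.6 top centre [ 519.8 -269.9] width axis deg -6.2 px [253.1, 289.9]
```

View pics/side3.png

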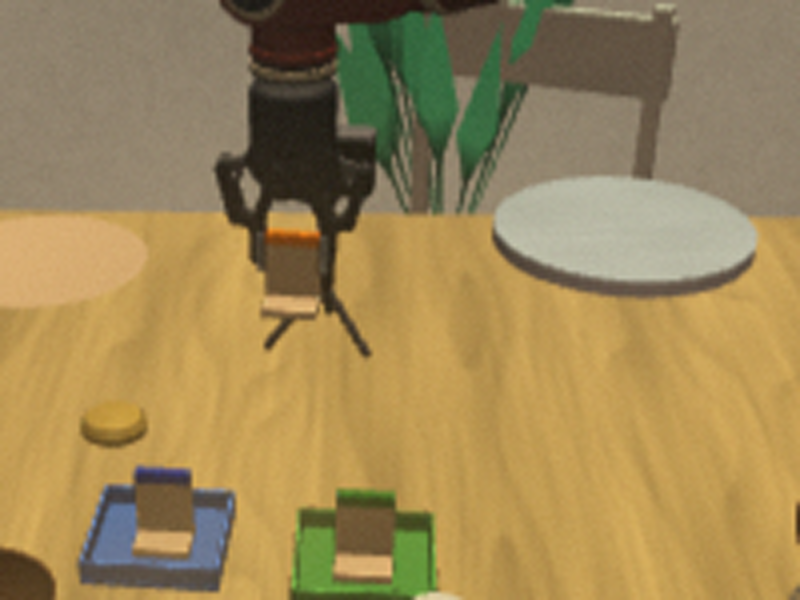

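The amber tile is held upright and the other two stand in their trays. The last correction is 24 mm towards the lens.

>>> {"method": "drive_tool", "body": {
  "targets": [
    [[40,0.06,-0.3,0.07,-0.03],[40,0.06,-0.6,0.07,-0.03],[40,0.06,-0.8,0.07,-0.03],[40,0.06,-0.8,0.07,-0.03],[40,0.06,-0.8,0.07,-0.03],[40,0.06,-0.8,0.07,-0.03],[40,0.06,-0.8,0.07,-0.03],[40,0.06,-0.8,0.07,-0.03]]
  ]
}}

```text
t: 18.6
ee_pos: [0.522, -0.2944, 0.2651]
eef_rot: [0.748, 0.664, -0.0, -0.0]
wrist_force: [0.3, 0.2, -1.1]
opening: 0.0488
gripper_force: 62.5
```

```bash
python3 chk.py
```

```text
18.6 [ 0.522  -0.2944  0.2651] -6.7787728426312555 [-2.e-04  2.e-04 -1.e+00] 62.47987747192383
amber len 48.8 thick 15.6 top centre [ 521.4 -294.7] width axis deg -6.3 px [253.2, 289.9]
```

The pose is within about 1–2 mm of the target.

>>> {"method": "drive_tool", "body": {
  "targets": [
    [[40,0,0,0,0],[40,0,0,0,0],[40,0,0,0,0],[40,0,0,0,0]]
  ]
}}

```text
t: 18.98
ee_pos: [0.5221, -0.2946, 0.2652]
eef_rot: [0.748, 0.664, 0.0, 0.0]
wrist_force: [0.6, 0.5, -1.2]
opening: 0.0488
gripper_force: 62.5
```

```bash
python3 -c "
from plant import *
s=sense();print(s['ee_pos'],s['gripper_force'],abs(s['qd']).max());print(close_job())"
```

```text
[ 0.52211097 -0.29457584  0.26524179] 62.48064637184143 0.002006715650324442
the job is handed in; nothing more can be done
None
```

The job is handed in at about 19 s: the green and blue tiles stand upright in their trays, and the amber tile is held still and upright, its face square to the lens and about 15 cm from it (lens position measured to a few mm; no verdict was returned).

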